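# Feel along the spice caps

### The arm

A 6-joint arm with a two-finger parallel gripper is mounted at the origin on the work surface. World frame = base frame: x ahead of the robot, y to its left, z up, the work surface at z = 0. Lengths are in m, angles in rad, forces in N, time in s.
With the tool pointing down it reaches from about 0.25 to 0.725 m from the base axis. Payload 4 kg.
Tool frame: the origin (TCP) lies between the finger pads, 19 mm behind the fingertips; this is the grasp point; z points along the fingers, y is the line along which they close (so a half turn about z gives the same grasp; the last joint's range is limited). The gripper opens to 85 mm and grips with 20 to 120 N. Pads are 22 mm wide; open, the fingers measure 114 mm over their backs; the gripper's body (76 mm by 85 mm) begins 54 mm behind the grasp point. The pads swing forward as they close: fully open they stand 13 mm farther back than shut.
Start: joints at [-1.25, 0.241, 0.005, 1.335, 0, 1.571], TCP at [0.158, -0.474, 0.25] pointing down, gripper open.
Joint ranges: [-2.72, 2.72], [-1.05, 1.87], [-1.09, 1.28], [-1.99, 2.15], [-1.42, 1.44], [-3.14, 3.14]. Speed limits (rad/s): [2.79, 2.79, 3.14, 3.14, 3.14, 3.14].

### API

Orientations are given as a unit quaternion [x, y, z, w].
In Python, from workcell import bot gives the robot as it stands. The module is installed in compiled form; this text tells all that it offers.
- The arm moves only by the tool drive_tool, never from a script. Its argument "rows" is a list of rows, each an object of numbers: "dx", "dy", "dz": the shift along the tool's x, y, z in units of 50 mm (1.0 is 50 mm); "wx", "wy", "wz": the turn, a rotation vector about the tool's x, y, z in units of 5 degrees (1.0 is 5 degrees); "hand": the finger opening in mm, from 0 to 85.4. A call has 1 to 20 rows; each row is the pose to reach, as a shift and turn from the pose commanded when the call began, along the tool's axes at that moment; what a row does not reach only later rows make up. A row lasts 1/10 s, in which the tool goes at most 50 mm and 8.59 degrees, less where a joint would pass 70% of its speed; a pose out of reach is approached as far as the arm can. A call with a gripper value outside its range is refused whole. The fingers move at their own pace and stop on an object; the grip force is fixed at half the most. Time passes only in rows, so rows that repeat a pose let the fingers close. It gives the time, the measured TCP pose, the force, the opening and the grip force at its end, in the units of the state.
- bot.get_obs(): the state, without advancing time (a new reading comes with each control period).
- bot.camera(name): name is "side" or "top"; returns the picture (384x512x3 uint8, red, green, blue); there is no depth.
- bot.get_calibration(name): a dict with "vfov" (degrees; the focal length in pixels is half the picture's height over the tangent of half this angle, whatever the lens; pixels are square), "cx", "cy" (the principal point, pixels), "origin" and "rotation" of the camera in the world. Camera axes: x right, y up, looking along -z (the intrinsics and any distortion apply to the point x, -y, -z); pixel columns grow to the right and rows downward; lengths in m; the calibration is good to about 2 mm. A picture is of the moment at which its call begins. get_calibration takes no time and is no camera call.
- bot.job_done(): hands the job in; it is judged then, once.
Trained networks look in the newest picture that a camera, given by its name, has taken for a name from the list of things; names that differ only in an ending like _2 or _b are one class to them, and where a whole thing is asked for, a point or a joint stands for the part that bears it (a point fixed in the world has none). Each returns a list of dicts, best first, with "score" (0 to 1); they miss things now and then, are a little off and sometimes report something else, mostly with a low value. They report only what shows in the picture. A call takes as long as a camera call. They do not tell look-alikes from the thing itself.
- bot.look_for(camera, thing): "extent" ([centre column, centre row, width, height] in pixels, round what is visible of it).
- bot.outline_of(camera, thing): "region" (384x512 bool, what is visible of it) and "extent" ([centre column, centre row, width, height] in pixels, round what is visible of it).
The state is a dict: "clock": time; "joint_pos": joint angles; "joint_vel": joint speeds; "tau": joint torques, N m; "eef_pos": TCP position; "tool_rot": TCP orientation; "ft_force": force on the tool from outside, world axes, zero at the start; "ft_torque": the same for the moment, N m; "grip_width": finger opening in m; "grasp_force": force on a finger pad.
Only numpy, scipy, OpenCV 4.12 (cv2) and the standard library are available. Lean on these libraries where they do the work, as an engineer would, in place of code of your own. Each camera call takes 0.05 s, during which the arm holds its last target. There are 200 camera calls.

### The job

Check by touch that all five spice jars on the lazy Susan are capped: run the fingertips along the row, lightly touching the middle of each green cap from above, one after the other from the jar beside the egg timer round to the jar beside the tea infuser. From cap to cap go straight across, keeping the fingertips within about 2 cm above the caps. Do not press hard, do not lift or shift anything, do not turn the lazy Susan, and finish with the hand clear.

Things in the scene. Friction and masses are not known exactly. Their poses are not given: they have to be found in the camera images.
- susan_top (a point): Centre of the top of a round wooden lazy Susan, 294 mm across, top 126 mm above the work surface, on a white shelf (top at 100 mm) over a black hob. Five jars stand on it in an arc, 115 mm from this point, 71 mm apart; the egg timer is past one end of the arc, the tea infuser past the other, the press base between those two. The cap tops (218 mm up) are highest.
- lazy_susan (a joint): Turn of the lazy Susan about its upright centre axis, rad, 0 at the start, positive anticlockwise from above. It turns freely once about 0.25 N m is overcome: some 2 N sideways on a jar starts it.
- jar1: Spice jar 1 of the row, the one beside the egg timer: round clear glass, 42 mm wide, green screw cap 46 mm wide and 20 mm high, 92 mm tall overall, about 160 g, loose on the lazy Susan, upright. Origin: centre of its underside, z up.
- cap1 (a point): Centre of the flat top of jar 1's green cap, 92 mm above the jar's underside. The cap is rigid; at 46 mm it is narrower than the fully open gripper, so shut fingers touch it best.
- jar2: Spice jar 2 of the row: round clear glass, 42 mm wide, green screw cap 46 mm wide and 20 mm high, 92 mm tall overall, about 160 g, loose on the lazy Susan, upright. Origin: centre of its underside, z up.
- cap2 (a point): Centre of the flat top of jar 2's green cap, 92 mm above the jar's underside. The cap is rigid; at 46 mm it is narrower than the fully open gripper, so shut fingers touch it best.
- jar3: Spice jar 3 of the row (the middle one): round clear glass, 42 mm wide, green screw cap 46 mm wide and 20 mm high, 92 mm tall overall, about 160 g, loose on the lazy Susan, upright. Origin: centre of its underside, z up.
- cap3 (a point): Centre of the flat top of jar 3's green cap, 92 mm above the jar's underside. The cap is rigid; at 46 mm it is narrower than the fully open gripper, so shut fingers touch it best.
- jar4: Spice jar 4 of the row: round clear glass, 42 mm wide, green screw cap 46 mm wide and 20 mm high, 92 mm tall overall, about 160 g, loose on the lazy Susan, upright. Origin: centre of its underside, z up.
- cap4 (a point): Centre of the flat top of jar 4's green cap, 92 mm above the jar's underside. The cap is rigid; at 46 mm it is narrower than the fully open gripper, so shut fingers touch it best.
- jar5: Spice jar 5 of the row, the one beside the tea infuser: round clear glass, 42 mm wide, green screw cap 46 mm wide and 20 mm high, 92 mm tall overall, about 160 g, loose on the lazy Susan, upright. Origin: centre of its underside, z up.
- cap5 (a point): Centre of the flat top of jar 5's green cap, 92 mm above the jar's underside. The cap is rigid; at 46 mm it is narrower than the fully open gripper, so shut fingers touch it best.
- gap1 (a point): Point in the air midway between the caps of jars 1 and 2, level with the cap tops (a point fixed to the lazy Susan; within 5 mm of the true midpoint).
- gap2 (a point): Point in the air midway between the caps of jars 2 and 3, level with the cap tops (a point fixed to the lazy Susan; within 5 mm of the true midpoint).
- gap3 (a point): Point in the air midway between the caps of jars 3 and 4, level with the cap tops (a point fixed to the lazy Susan; within 5 mm of the true midpoint).
- gap4 (a point): Point in the air midway between the caps of jars 4 and 5, level with the cap tops (a point fixed to the lazy Susan; within 5 mm of the true midpoint).
- egg_timer: Yellow plastic egg-shaped timer with a black band, 54 mm wide, 58 mm tall, loose. Origin: centre of its underside.
- tea_infuser: Stainless tea infuser ball, 43 mm across, fixed on a 50 mm steel saucer, 64 mm tall with its ring, loose. Origin: centre of the saucer's underside.
- press_base: White ceramic garlic press base, a round foot 60 mm wide with a blue-studded top, 34 mm tall, loose. Origin: centre of its underside.
There are look-alikes about, which are no part of the job. What is shaped like the jar1 but pink or purple is not meant.

How it is judged:
By the outcome, as a careful person would: the job done as asked, in the order asked, and still so for the second after the job is handed in, with the robot touching nothing.
It also fails if it takes over 45 s, if anything falls off the work surface, if the arm or the gripper's body presses on something with over 40 N, if the wrist force passes 120 N, or if a joint passes its speed limit or range.

## Working session

There is one attempt and no reset: what is moved stays moved. The work goes in short steps, Python scripts to look and compute and a tool call to move; the robot and the scene stay as the last step left them, time stands still between calls to the robot, and variables do not carry over. Pictures are saved under pics/ and viewed, at most 10 in all, crops included, and the job is handed in when it is done.

Besides the shell and the picture viewer there is one more tool, called after "Emit:" by a JSON object that holds its "method" and its "body". drive_tool: Moves the arm, as the interface text tells. Its arguments: {"type":"object","properties":{"rows":{"type":"array","items":{"type":"object","properties":{"dx":{"type":"number"},"dy":{"type":"number"},"dz":{"type":"number"},"wx":{"type":"number"},"wy":{"type":"number"},"wz":{"type":"number"},"hand":{"type":"number"}}}}},"required":["rows"]}

```bash
mkdir -p pics
python3 - <<'E'
from workcell import bot
import cv2,numpy as np
for n in("top","side"):
    im=bot.camera(n); cv2.imwrite(f"pics/{n}0.png",im[:,:,::-1]); np.save(f"pics/{n}0.npy",im)
    print(n,bot.get_calibration(n))
    for t in("jar1","egg_timer","tea_infuser"):
        print(t,[(round(d["score"],2),np.round(d["extent"]).tolist()) for d in bot.look_for(n,t)])
o=bot.get_obs();print(o["clock"],o["eef_pos"],o["tool_rot"],o["ft_force"])
E
```

```text
top {'vfov': 45.919327055100766, 'cx': 259.4827752617235, 'cy': 188.96023159361883, 'origin': array([ 0.28009213, -0.02426677,  1.56178691]), 'rotation': array([ 0.05686854, -0.04985252, -0.70208181,  0.70806909])}
jar1 [(0.78, [396.0, 180.0, 18.0, 19.0]), (0.72, [260.0, 133.0, 10.0, 18.0]), (0.7, [306.0, 172.0, 18.0, 17.0]), (0.69, [122.0, 170.0, 20.0, 15.0]), (0.66, [299.0, 194.0, 13.0, 18.0]), (0.55, [400.0, 149.0, 20.0, 16.0]), (0.51, [283.0, 140.0, 13.0, 24.0]), (0.5, [300.0, 150.0, 18.0, 21.0]), (0.47, [341.0, 263.0, 22.0, 14.0])]
egg_timer [(0.71, [300.0, 192.0, 18.0, 18.0]), (0.65, [239.0, 152.0, 18.0, 18.0])]
tea_infuser [(0.64, [271.0, 207.0, 16.0, 17.0])]
side {'vfov': 45.46615032728704, 'cx': 257.19888746847516, 'cy': 188.95785129227733, 'origin': array([0.31134465, 0.98770047, 1.06813644]), 'rotation': array([-0.03713428,  0.4044797 ,  0.91125555, -0.06804814])}
jar1 [(0.91, [198.0, 347.0, 25.0, 34.0]), (0.89, [199.0, 179.0, 19.0, 28.0]), (0.81, [224.0, 154.0, 14.0, 36.0]), (0.75, [236.0, 126.0, 18.0, 24.0]), (0.68, [266.0, 161.0, 19.0, 34.0]), (0.61, [333.0, 168.0, 16.0, 27.0]), (0.59, [206.0, 164.0, 16.0, 28.0]), (0.55, [244.0, 154.0, 18.0, 32.0]), (0.52, [259.0, 129.0, 12.0, 28.0])]
egg_timer [(0.73, [276.0, 185.0, 18.0, 20.0]), (0.64, [211.0, 201.0, 20.0, 18.0])]
tea_infuser [(0.75, [276.0, 185.0, 19.0, 20.0])]
0.4 [ 0.15764377 -0.47442209  0.24988634] [ 9.87162372e-01  1.59719852e-01 -3.10333710e-05 -1.37305636e-04] [0.34785847 1.09298404 0.14523362]
```

Run:
```python
import cv2
a=cv2.imread("pics/top0.png")[110:235,210:340];b=cv2.imread("pics/side0.png")[100:230,170:350]
cv2.imwrite("pics/tc.png",cv2.resize(a,None,fx=4.6,fy=4.6,interpolation=cv2.INTER_CUBIC))
cv2.imwrite("pics/sc.png",cv2.resize(b,None,fx=4.4,fy=4.4,interpolation=cv2.INTER_CUBIC))
```

```text
(no output)
```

View pics/top0.png

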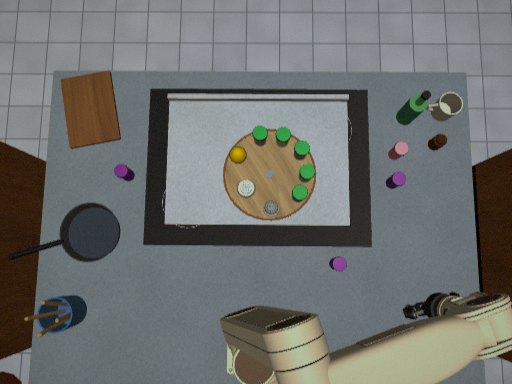

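View pics/tc.png

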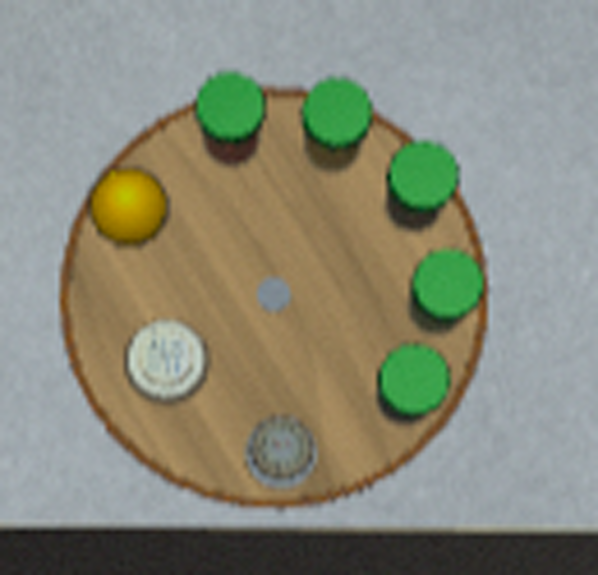

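View pics/sc.png

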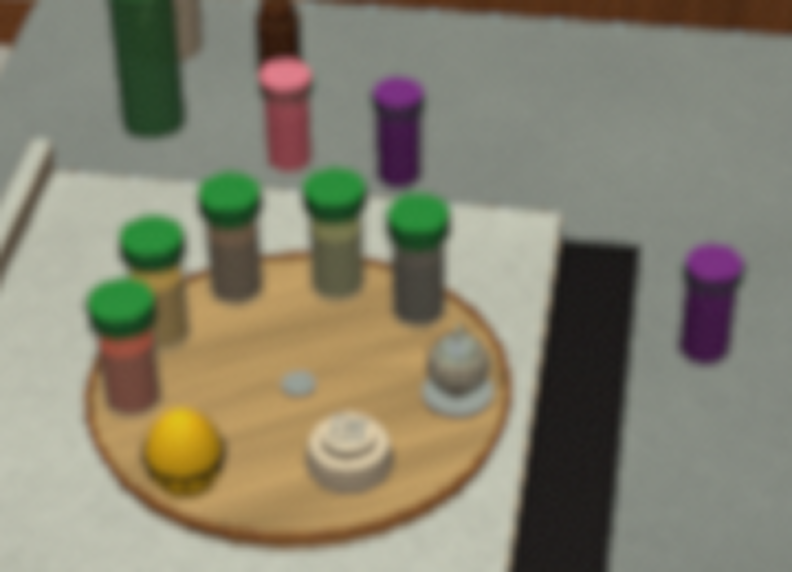

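The top crop shows the five green caps at full-picture pixels of about (260,133), (283,134), (302,148), (307,172) and (300,193). The egg timer is at (238,154), beside cap 1, and the infuser is at (271,207), beside cap 5. The look-alikes are pink (400,149) and purple (398,180), (122,171) and (339,263). They are off the Susan and not green, so I'm excluding them.

```bash
cat > h.py <<'E'
import numpy as np,cv2
from scipy.spatial.transform import Rotation as R
from scipy.optimize import least_squares
from workcell import bot
def cal(n):
    c=bot.get_calibration(n); return 192/np.tan(np.radians(c["vfov"]/2)),c["cx"],c["cy"],np.array(c["origin"]),R.from_quat(c["rotation"]).as_matrix()
def proj(n,P):
    f,cx,cy,o,M=cal(n); q=(np.atleast_2d(P)-o)@M; return np.c_[cx-f*q[:,0]/q[:,2],cy+f*q[:,1]/q[:,2]]
def back(n,uv,z):
    f,cx,cy,o,M=cal(n); uv=np.atleast_2d(uv); d=np.c_[(uv[:,0]-cx)/f,-(uv[:,1]-cy)/f,-np.ones(len(uv))]@M.T
    return o+d*((z-o[2])/d[:,2])[:,None]
def caps(n,im,box,vmin):
    hsv=cv2.cvtColor(im,cv2.COLOR_RGB2HSV); m=cv2.inRange(hsv,(45,120,vmin),(80,255,255))
    x0,x1,y0,y1=box; k=np.zeros_like(m); k[y0:y1,x0:x1]=m[y0:y1,x0:x1]
    nn,l,s,c=cv2.connectedComponentsWithStats(k); return [(c[i],s[i]) for i in range(1,nn) if s[i][4]>25]
E
python3 - <<'E'
from h import *
for n,b in(("top",(240,325,115,215)),("side",(185,280,130,185))):
    im=np.load(f"pics/{n}0.npy")
    C=caps(n,im,b,115)
    for c,s in C: print(n,np.round(c,1),s[2:],np.round(back(n,c,.218),4)[0,:2])
    if n=="top": top=np.array([c for c,s in C])
    else: side=np.array([c for c,s in C])
X=back("top",top,.218)[:,:2]; X=X[np.argsort(-np.arctan2(*(X-X.mean(0)).T[::-1]))]
ph=2*np.arcsin(71/230)
def model(p): 
    a=p[2]-ph*np.arange(5); return np.c_[p[0]+.115*np.cos(a),p[1]+.115*np.sin(a)]
D=back("top",[[268.5,174]],.126)[0,:2]; print("hub",D)
from itertools import permutations
best=min((least_squares(lambda p:(model(p)-X[list(q)]).ravel(),[*D,a]) for q in permutations(range(5)) for a in (1,)),key=lambda r:r.cost)
print(best.x,np.sqrt(2*best.cost/5)); M=model(best.x);print(np.round(M,4))
P=np.c_[M,np.full(5,.218)];print(np.round(proj("top",P),1).tolist(),np.round(proj("side",P),1).tolist())
o=bot.get_obs();print(proj("side",o["eef_pos"]),proj("top",o["eef_pos"]))
E
```

```text
top [259.6 132.4] [ 14  14 158] [ 0.6596 -0.0087]
top [282.9 133.7] [ 15  14 159] [ 0.6559 -0.0798]
top [301.5 147.5] [ 14  14 162] [ 0.6132 -0.1366]
top [307.  171.1] [ 15  15 173] [ 0.5402 -0.1527]
top [299.6 191.8] [ 15  15 174] [ 0.4768 -0.1303]
side [245.6 142. ] [14  7 77] [ 0.5367 -0.1524]
side [221.6 143.1] [12  7 75] [ 0.61   -0.1365]
side [264.6 148.1] [12  7 76] [ 0.4733 -0.1296]
side [203.8 153.4] [13  8 82] [ 0.6525 -0.0778]
side [197.4 167.8] [14 10 99] [ 0.6547 -0.008 ]
hub [ 0.54756235 -0.03755963]
[ 0.548288   -0.03931594  0.26487245] 0.0017908930259294207
[[ 0.6593 -0.0092]
 [ 0.6558 -0.0801]
 [ 0.6113 -0.1355]
 [ 0.5429 -0.1542]
 [ 0.4764 -0.1291]]
[[259.8, 132.5], [283.0, 133.7], [301.2, 148.0], [307.5, 170.2], [299.3, 192.0]] [[195.9, 167.4], [202.9, 152.8], [221.1, 143.3], [243.8, 141.5], [263.6, 148.1]]
[[368.17507256  89.16532839]] [[423.560021   303.53204896]]
```

Emit:
{"method": "drive_tool", "body": {"rows": [{"dz": -0.8,"hand": 0},{"dx": 12.42,"dy": -5.69,"dz": -0.8,"hand": 0},{"dx": 12.42,"dy": -5.69,"dz": -0.8,"hand": 0},{"dx": 12.42,"dy": -5.69,"dz": -0.8,"hand": 0},{"dx": 12.42,"dy": -5.69,"dz": -0.8,"hand": 0},{"dx": 12.42,"dy": -5.69,"dz": -0.8,"hand": 0},{"dx": 12.42,"dy": -5.69,"dz": -0.8,"hand": 0},{"dx": 12.42,"dy": -5.69,"dz": -0.8,"hand": 0},{"dx": 12.42,"dy": -5.69,"dz": -0.8,"hand": 0},{"dx": 12.42,"dy": -5.69,"dz": -0.8,"hand": 0},{"dx": 12.42,"dy": -5.69,"dz": -0.8,"hand": 0},{"dx": 12.42,"dy": -5.69,"dz": -0.8,"hand": 0},{"dx": 12.42,"dy": -5.69,"dz": -0.8,"hand": 0},{"dx": 12.42,"dy": -5.69,"dz": -0.8,"hand": 0},{"dx": 12.42,"dy": -5.69,"dz": -0.8,"hand": 0},{"dx": 12.42,"dy": -5.69,"dz": -0.8,"hand": 0},{"dx": 12.42,"dy": -5.69,"dz": -0.8,"hand": 0},{"dx": 12.42,"dy": -5.69,"dz": -0.8,"hand": 0},{"dx": 12.42,"dy": -5.69,"dz": -0.8,"hand": 0},{"dx": 12.42,"dy": -5.69,"dz": -0.8,"hand": 0}]}}

```text
invalid input at $.rows[0]: expected keys dx, dy, dz, wx, wy, wz, hand
```

Emit:
{"method": "drive_tool", "body": {"rows": [{"dx": 0,"dy": 0,"dz": -0.8,"wx": 0,"wy": 0,"wz": 0,"hand": 0},{"dx": 12.42,"dy": -5.69,"dz": -0.8,"wx": 0,"wy": 0,"wz": 0,"hand": 0},{"dx": 12.42,"dy": -5.69,"dz": -0.8,"wx": 0,"wy": 0,"wz": 0,"hand": 0},{"dx": 12.42,"dy": -5.69,"dz": -0.8,"wx": 0,"wy": 0,"wz": 0,"hand": 0},{"dx": 12.42,"dy": -5.69,"dz": -0.8,"wx": 0,"wy": 0,"wz": 0,"hand": 0},{"dx": 12.42,"dy": -5.69,"dz": -0.8,"wx": 0,"wy": 0,"wz": 0,"hand": 0},{"dx": 12.42,"dy": -5.69,"dz": -0.8,"wx": 0,"wy": 0,"wz": 0,"hand": 0},{"dx": 12.42,"dy": -5.69,"dz": -0.8,"wx": 0,"wy": 0,"wz": 0,"hand": 0},{"dx": 12.42,"dy": -5.69,"dz": -0.8,"wx": 0,"wy": 0,"wz": 0,"hand": 0},{"dx": 12.42,"dy": -5.69,"dz": -0.8,"wx": 0,"wy": 0,"wz": 0,"hand": 0},{"dx": 12.42,"dy": -5.69,"dz": -0.8,"wx": 0,"wy": 0,"wz": 0,"hand": 0},{"dx": 12.42,"dy": -5.69,"dz": -0.8,"wx": 0,"wy": 0,"wz": 0,"hand": 0},{"dx": 12.42,"dy": -5.69,"dz": -0.8,"wx": 0,"wy": 0,"wz": 0,"hand": 0},{"dx": 12.42,"dy": -5.69,"dz": -0.8,"wx": 0,"wy": 0,"wz": 0,"hand": 0},{"dx": 12.42,"dy": -5.69,"dz": -0.8,"wx": 0,"wy": 0,"wz": 0,"hand": 0},{"dx": 12.42,"dy": -5.69,"dz": -0.8,"wx": 0,"wy": 0,"wz": 0,"hand": 0},{"dx": 12.42,"dy": -5.69,"dz": -0.8,"wx": 0,"wy": 0,"wz": 0,"hand": 0},{"dx": 12.42,"dy": -5.69,"dz": -0.8,"wx": 0,"wy": 0,"wz": 0,"hand": 0}]}}

```text
clock: 2.2
eef_pos: [0.6567, -0.0095, 0.2901]
tool_rot: [0.987, 0.159, -0.0, 0.0]
ft_force: [-1.2, 0.7, 0.7]
grip_width: -0.0004
grasp_force: 0.0
```

Emit:
{"method": "drive_tool", "body": {"rows": [{"dx": 0,"dy": 0,"dz": 0.5,"wx": 0,"wy": 0,"wz": 0,"hand": 0},{"dx": 0,"dy": 0,"dz": 0.8,"wx": 0,"wy": 0,"wz": 0,"hand": 0},{"dx": 0,"dy": 0,"dz": 0.8,"wx": 0,"wy": 0,"wz": 0,"hand": 0},{"dx": 0,"dy": 0,"dz": 0.8,"wx": 0,"wy": 0,"wz": 0,"hand": 0}]}}

```text
clock: 2.6
eef_pos: [0.6567, -0.0098, 0.251]
tool_rot: [0.987, 0.159, 0.0, 0.0]
ft_force: [-0.4, 0.1, 0.1]
grip_width: -0.0001
grasp_force: 0.0
```

Run:
```python
from h import *
im=bot.camera("side");np.save("pics/side1.npy",im)
o=bot.get_obs();e=np.array(o["eef_pos"]);print(e,o["ft_force"],proj("side",[e-[0,0,.019],[e[0],e[1],.218]]))
cv2.imwrite("pics/s1.png",cv2.resize(im[110:220,150:290,::-1],None,fx=5,fy=5,interpolation=cv2.INTER_CUBIC))
```

```text
[ 0.65723069 -0.00962887  0.25166744] [-0.30474633  0.18414823  0.81618739] [[196.14166807 163.45194345]
 [196.65196689 167.35543327]]
```

View pics/s1.png

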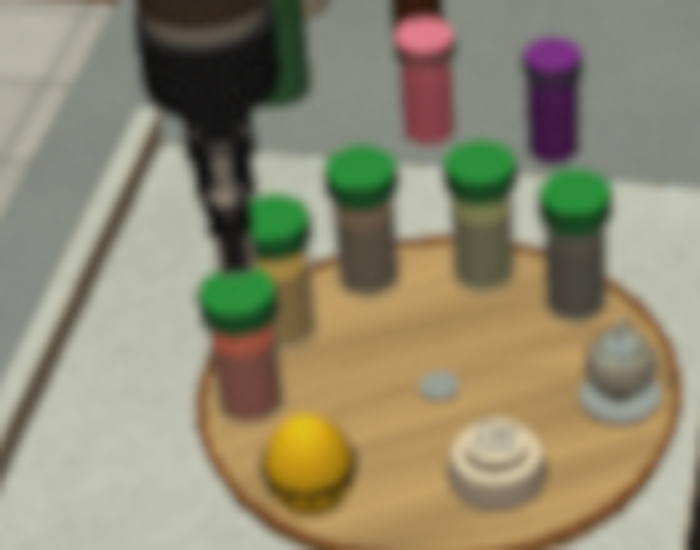

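The fingertips show at about (197,164), right over cap 1 (197,167) and where I projected them. Next I creep down.

Emit:
{"method": "drive_tool", "body": {"rows": [{"dx": 0,"dy": 0,"dz": 0.14,"wx": 0,"wy": 0,"wz": 0,"hand": 0},{"dx": 0,"dy": 0,"dz": 0.2,"wx": 0,"wy": 0,"wz": 0,"hand": 0},{"dx": 0,"dy": 0,"dz": 0.24,"wx": 0,"wy": 0,"wz": 0,"hand": 0},{"dx": 0,"dy": 0,"dz": 0.24,"wx": 0,"wy": 0,"wz": 0,"hand": 0}]}}

```text
clock: 3.05
eef_pos: [0.6571, -0.0086, 0.2376]
tool_rot: [0.987, 0.16, -0.0, -0.0]
ft_force: [-0.3, 0.3, -0.5]
grip_width: 0.0001
grasp_force: 0.0
```

Emit:
{"method": "drive_tool", "body": {"rows": [{"dx": 0,"dy": 0,"dz": 0.02,"wx": 0,"wy": 0,"wz": 0,"hand": 0},{"dx": 0,"dy": 0,"dz": 0.02,"wx": 0,"wy": 0,"wz": 0,"hand": 0}]}}

```text
clock: 3.25
eef_pos: [0.6573, -0.0086, 0.237]
tool_rot: [0.987, 0.16, -0.0, -0.0]
ft_force: [0.1, -0.5, -0.6]
grip_width: -0.0005
grasp_force: 0.0
```

Emit:
{"method": "drive_tool", "body": {"rows": [{"dx": 0,"dy": 0,"dz": 0.02,"wx": 0,"wy": 0,"wz": 0,"hand": 0},{"dx": 0,"dy": 0,"dz": 0.02,"wx": 0,"wy": 0,"wz": 0,"hand": 0}]}}

```text
clock: 3.45
eef_pos: [0.6574, -0.0086, 0.2368]
tool_rot: [0.987, 0.16, 0.001, 0.0]
ft_force: [-1.3, 0.3, 3.1]
grip_width: 0.0001
grasp_force: 1.7
```

Cap 1 touched with about 3 N. Next I lift 10 mm and go straight across to cap 2.

Emit:
{"method": "drive_tool", "body": {"rows": [{"dx": 0,"dy": 0,"dz": -0.1,"wx": 0,"wy": 0,"wz": 0,"hand": 0},{"dx": 0,"dy": 0,"dz": -0.2,"wx": 0,"wy": 0,"wz": 0,"hand": 0},{"dx": -0.1,"dy": 0.26,"dz": -0.2,"wx": 0,"wy": 0,"wz": 0,"hand": 0},{"dx": -0.2,"dy": 0.53,"dz": -0.2,"wx": 0,"wy": 0,"wz": 0,"hand": 0},{"dx": -0.3,"dy": 0.79,"dz": -0.2,"wx": 0,"wy": 0,"wz": 0,"hand": 0},{"dx": -0.41,"dy": 1.05,"dz": -0.2,"wx": 0,"wy": 0,"wz": 0,"hand": 0},{"dx": -0.51,"dy": 1.315,"dz": -0.2,"wx": 0,"wy": 0,"wz": 0,"hand": 0},{"dx": -0.51,"dy": 1.315,"dz": -0.2,"wx": 0,"wy": 0,"wz": 0,"hand": 0},{"dx": -0.51,"dy": 1.315,"dz": -0.12,"wx": 0,"wy": 0,"wz": 0,"hand": 0},{"dx": -0.51,"dy": 1.315,"dz": -0.06,"wx": 0,"wy": 0,"wz": 0,"hand": 0},{"dx": -0.51,"dy": 1.315,"dz": -0.03,"wx": 0,"wy": 0,"wz": 0,"hand": 0},{"dx": -0.51,"dy": 1.315,"dz": -0.01,"wx": 0,"wy": 0,"wz": 0,"hand": 0},{"dx": -0.51,"dy": 1.315,"dz": 0,"wx": 0,"wy": 0,"wz": 0,"hand": 0},{"dx": -0.51,"dy": 1.315,"dz": 0,"wx": 0,"wy": 0,"wz": 0,"hand": 0}]}}

```text
clock: 4.85
eef_pos: [0.654, -0.0786, 0.2368]
tool_rot: [0.987, 0.16, 0.001, -0.0]
ft_force: [-1.0, 1.1, 4.3]
grip_width: 0.0002
grasp_force: 2.2
```

Cap 2 touched. Next is cap 3.

Emit:
{"method": "drive_tool", "body": {"rows": [{"dx": 0,"dy": 0,"dz": -0.1,"wx": 0,"wy": 0,"wz": 0,"hand": 0},{"dx": 0,"dy": 0,"dz": -0.2,"wx": 0,"wy": 0,"wz": 0,"hand": 0},{"dx": -0.23,"dy": 0.17,"dz": -0.2,"wx": 0,"wy": 0,"wz": 0,"hand": 0},{"dx": -0.47,"dy": 0.33,"dz": -0.2,"wx": 0,"wy": 0,"wz": 0,"hand": 0},{"dx": -0.7,"dy": 0.5,"dz": -0.2,"wx": 0,"wy": 0,"wz": 0,"hand": 0},{"dx": -0.94,"dy": 0.66,"dz": -0.2,"wx": 0,"wy": 0,"wz": 0,"hand": 0},{"dx": -1.17,"dy": 0.83,"dz": -0.2,"wx": 0,"wy": 0,"wz": 0,"hand": 0},{"dx": -1.17,"dy": 0.83,"dz": -0.2,"wx": 0,"wy": 0,"wz": 0,"hand": 0},{"dx": -1.17,"dy": 0.83,"dz": -0.12,"wx": 0,"wy": 0,"wz": 0,"hand": 0},{"dx": -1.17,"dy": 0.83,"dz": -0.06,"wx": 0,"wy": 0,"wz": 0,"hand": 0},{"dx": -1.17,"dy": 0.83,"dz": -0.03,"wx": 0,"wy": 0,"wz": 0,"hand": 0},{"dx": -1.17,"dy": 0.83,"dz": -0.01,"wx": 0,"wy": 0,"wz": 0,"hand": 0},{"dx": -1.17,"dy": 0.83,"dz": 0,"wx": 0,"wy": 0,"wz": 0,"hand": 0},{"dx": -1.17,"dy": 0.83,"dz": 0,"wx": 0,"wy": 0,"wz": 0,"hand": 0}]}}

```text
clock: 6.25
eef_pos: [0.6117, -0.1365, 0.2368]
tool_rot: [0.987, 0.16, 0.001, 0.0]
ft_force: [-0.8, 0.5, 4.4]
grip_width: -0.0003
grasp_force: 2.4
```

Cap 3 touched. Next is cap 4.

Emit:
{"method": "drive_tool", "body": {"rows": [{"dx": 0,"dy": 0,"dz": -0.1,"wx": 0,"wy": 0,"wz": 0,"hand": 0},{"dx": 0,"dy": 0,"dz": -0.2,"wx": 0,"wy": 0,"wz": 0,"hand": 0},{"dx": -0.3,"dy": -0.03,"dz": -0.2,"wx": 0,"wy": 0,"wz": 0,"hand": 0},{"dx": -0.6,"dy": -0.06,"dz": -0.2,"wx": 0,"wy": 0,"wz": 0,"hand": 0},{"dx": -0.9,"dy": -0.1,"dz": -0.2,"wx": 0,"wy": 0,"wz": 0,"hand": 0},{"dx": -1.2,"dy": -0.13,"dz": -0.2,"wx": 0,"wy": 0,"wz": 0,"hand": 0},{"dx": -1.49,"dy": -0.16,"dz": -0.2,"wx": 0,"wy": 0,"wz": 0,"hand": 0},{"dx": -1.49,"dy": -0.16,"dz": -0.2,"wx": 0,"wy": 0,"wz": 0,"hand": 0},{"dx": -1.49,"dy": -0.16,"dz": -0.12,"wx": 0,"wy": 0,"wz": 0,"hand": 0},{"dx": -1.49,"dy": -0.16,"dz": -0.06,"wx": 0,"wy": 0,"wz": 0,"hand": 0},{"dx": -1.49,"dy": -0.16,"dz": -0.03,"wx": 0,"wy": 0,"wz": 0,"hand": 0},{"dx": -1.49,"dy": -0.16,"dz": -0.01,"wx": 0,"wy": 0,"wz": 0,"hand": 0},{"dx": -1.49,"dy": -0.16,"dz": 0,"wx": 0,"wy": 0,"wz": 0,"hand": 0},{"dx": -1.49,"dy": -0.16,"dz": 0,"wx": 0,"wy": 0,"wz": 0,"hand": 0}]}}

```text
clock: 7.65
eef_pos: [0.5386, -0.1527, 0.2368]
tool_rot: [0.987, 0.16, 0.001, 0.0]
ft_force: [-1.6, 0.3, 5.2]
grip_width: -0.0002
grasp_force: 2.5
```

Cap 4 touched. Last is cap 5.

Emit:
{"method": "drive_tool", "body": {"rows": [{"dx": 0,"dy": 0,"dz": -0.1,"wx": 0,"wy": 0,"wz": 0,"hand": 0},{"dx": 0,"dy": 0,"dz": -0.2,"wx": 0,"wy": 0,"wz": 0,"hand": 0},{"dx": -0.21,"dy": -0.17,"dz": -0.2,"wx": 0,"wy": 0,"wz": 0,"hand": 0},{"dx": -0.42,"dy": -0.33,"dz": -0.2,"wx": 0,"wy": 0,"wz": 0,"hand": 0},{"dx": -0.64,"dy": -0.5,"dz": -0.2,"wx": 0,"wy": 0,"wz": 0,"hand": 0},{"dx": -0.85,"dy": -0.66,"dz": -0.2,"wx": 0,"wy": 0,"wz": 0,"hand": 0},{"dx": -1.06,"dy": -0.83,"dz": -0.2,"wx": 0,"wy": 0,"wz": 0,"hand": 0},{"dx": -1.06,"dy": -0.83,"dz": -0.2,"wx": 0,"wy": 0,"wz": 0,"hand": 0},{"dx": -1.06,"dy": -0.83,"dz": -0.12,"wx": 0,"wy": 0,"wz": 0,"hand": 0},{"dx": -1.06,"dy": -0.83,"dz": -0.06,"wx": 0,"wy": 0,"wz": 0,"hand": 0},{"dx": -1.06,"dy": -0.83,"dz": -0.03,"wx": 0,"wy": 0,"wz": 0,"hand": 0},{"dx": -1.06,"dy": -0.83,"dz": -0.01,"wx": 0,"wy": 0,"wz": 0,"hand": 0},{"dx": -1.06,"dy": -0.83,"dz": 0,"wx": 0,"wy": 0,"wz": 0,"hand": 0},{"dx": -1.06,"dy": -0.83,"dz": 0,"wx": 0,"wy": 0,"wz": 0,"hand": 0}]}}

```text
clock: 9.05
eef_pos: [0.4752, -0.1304, 0.2368]
tool_rot: [0.987, 0.16, 0.001, 0.0]
ft_force: [-1.6, 0.1, 4.0]
grip_width: 0.0001
grasp_force: 2.4
```

All five are touched. Now I lift straight up and move off to the side.

Emit:
{"method": "drive_tool", "body": {"rows": [{"dx": 0,"dy": 0,"dz": -0.2,"wx": 0,"wy": 0,"wz": 0,"hand": 0},{"dx": 0,"dy": 0,"dz": -0.8,"wx": 0,"wy": 0,"wz": 0,"hand": 0},{"dx": 0,"dy": 0,"dz": -1.6,"wx": 0,"wy": 0,"wz": 0,"hand": 0},{"dx": -1,"dy": 0.8,"dz": -1.6,"wx": 0,"wy": 0,"wz": 0,"hand": 0},{"dx": -2,"dy": 1.6,"dz": -1.6,"wx": 0,"wy": 0,"wz": 0,"hand": 0},{"dx": -3,"dy": 2.4,"dz": -1.6,"wx": 0,"wy": 0,"wz": 0,"hand": 0},{"dx": -3,"dy": 2.4,"dz": -1.6,"wx": 0,"wy": 0,"wz": 0,"hand": 0},{"dx": -3,"dy": 2.4,"dz": -1.6,"wx": 0,"wy": 0,"wz": 0,"hand": 0},{"dx": -3,"dy": 2.4,"dz": -1.6,"wx": 0,"wy": 0,"wz": 0,"hand": 0}]}}

```text
clock: 9.95
eef_pos: [0.3698, -0.2922, 0.3163]
tool_rot: [0.987, 0.158, 0.0, -0.0]
ft_force: [1.1, 0.6, -0.3]
grip_width: -0.0
grasp_force: 0.0
```

Run:
```python
from h import *
for n,b in(("top",(240,325,115,215)),("side",(185,280,130,185))):
    im=bot.camera(n)
    print(n,[np.round(c,1).tolist() for c,s in caps(n,im,b,115)])
o=bot.get_obs();print(o["clock"],o["eef_pos"],o["ft_force"],np.abs(o["joint_vel"]).max())
```

```text
top [[259.6, 132.3], [282.8, 133.6], [301.6, 147.4], [307.1, 171.0], [299.6, 191.7]]
side [[245.6, 142.1], [221.6, 143.2], [264.6, 148.1], [203.8, 153.4], [197.4, 167.8]]
10.05 [ 0.37073273 -0.29090867  0.31616255] [-0.21653999  0.32886454  0.69024926] 0.02119551335911177
```

Nothing has moved, and the hand is clear.

```bash
python3 -c "
from workcell import bot
print(bot.job_done())"
```

```text
the job is handed in; nothing more can be done
None
```

All five caps are on: I touched each in order from the egg timer to the tea infuser at about 3–5 N, the jars did not shift, the hand finished clear, and I handed the job in at about 10 s.

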